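# Open the purifier's filter bay and hold up the used filter

### The job

Slide the blue cover of the water purifier all the way open, then take the brown used filter by its grip tab, lift it straight out of the bay and hold it upright and still above the open bay, with its foot about 10 cm above the purifier's top, so that I can inspect it. Finish while still holding it there; leave the white fresh filter standing in its seat, the cover open, and the cups, creamer and bottle undisturbed.

Things in the scene. Friction and masses are not known exactly. Their poses are not given: they have to be found in the camera images.
- purifier: fixed slim white water purifier, 150 (x) x 326 (y) x 110 mm high; origin: centre of its underside, z up. Its -y half is an open-topped filter bay (inside x -67..67, y -155..-5 mm, floor 10 mm up, rim 110 mm up) with two seats, 8 mm high rings, at (0,-118) and (0,-42) mm. Its +y half is closed; spout at the +y end to y = 213 mm. Rails along both long edges, 4 mm wide, top 120 mm up
- bay_center (a point): centre of the bay's mouth, at (0,-80,110) mm in the purifier's frame
- cover (a joint): sliding bay cover, a blue plate 138 (x) x 158 (y) x 6 mm, top face 117 mm above the slab; 0 m = closed, growing to 0.155 m = fully open (end stop) as it slides along the purifier's +y over the housing; starts 0 to 30 mm open; about 1.5 N friction, no spring, stays where it is left
- cover_handle (a point): top centre of the black handle bar in the middle of the cover, 141 mm above the slab; bar 70 mm long along the purifier's x, 12 mm thick along its y (pinch it along y), 24 mm high above the plate; moves with the cover; axes as the purifier's
- used_filter: used filter, brown with grey bands: upright cylinder 40 mm across, 70 mm high, with an upright flat grip tab on top, 12 (its x) x 32 (its y) x 27 mm, tab top 97 mm above the origin (centre of its underside; z up). 0.11 to 0.23 kg, loose in one of the two seats (origin 10 mm above the slab); tab within 0.25 rad of the purifier's y (pinch it across, along the filter's x)
- fresh_filter: the fresh filter, white with grey bands, same shape and size, in the other seat; stays there
- cup_a: bystander: empty steel cup, 68 mm across, 75 mm high, origin at the centre of its underside
- cup_b: bystander: the same steel cup again
- creamer: bystander: small glass creamer, 60 mm across, 75 mm high, handle at its +y, standing on a fixed round wooden coaster 96 mm across and 8 mm thick; origin at the centre of its underside
- bottle: bystander: empty clear plastic bottle with blue twist cap, 64 mm across, 200 mm high, light (40 g); origin at the centre of its underside

How it is judged (in metres and radians):
On the way:
1. the cover is slid fully open (within 12 mm of its stop) while the used filter still stands in its seat (value of joint cover above 0.143 m and height (world z) of used_filter below 0.03 m), for 0.2 s.
At the end, for the whole second after the job is handed in: Cover within 12 mm of fully open; used filter held only by the fingers, foot 60-160 mm above the rim, within 80 mm of the bay centre, upright within 0.12 rad, still (20 mm/s, 0.15 rad/s); fresh filter seated upright; cups, creamer, bottle upright within 30 mm of their start (value of joint cover above 0.143 m and z of used_filter in the frame of bay_center between 0.06 and 0.16 m and horizontal distance between used_filter and bay_center below 0.08 m and angle between used_filter's own z axis and vertical below 0.12 rad and linear speed of used_filter below 0.02 m/s and angular speed of used_filter below 0.15 rad/s and contact force between the fingers and used_filter above 1 N and contact force between each of purifier, fresh_filter and used_filter below 0.05 N and height (world z) of fresh_filter below 0.02 m and angle between fresh_filter's own z axis and vertical below 0.15 rad and angle between each of cup_a, cup_b, creamer, bottle's own z axis and vertical below 0.2 rad and distance of each of cup_a, cup_b, creamer, bottle from where it was at the start of the episode below 0.03 m); the arm keeps its last pose, push and grip.
It fails at once if a bystander (cup, creamer or bottle) is knocked over or shifted by more than 40 mm (distance of any of cup_a, cup_b, creamer, bottle from where it was at the start of the episode above 0.04 m or angle between any of cup_a, cup_b, creamer, bottle's own z axis and vertical above 0.4 rad).
It fails at once if the white fresh filter is lifted out of its seat (height (world z) of fresh_filter above 0.03 m).
It also fails if it takes over 48 s, if anything falls off the work surface, if the arm or the gripper's body presses on something with over 40 N, if the wrist force passes 120 N, or if a joint passes its speed limit or range.

### The arm

A 7-joint arm with a two-finger parallel gripper is mounted at the origin on the work surface. World frame = base frame: x ahead of the robot, y to its left, z up, the work surface at z = 0. Lengths are in mm, angles in rad, forces in N, time in s.
With the tool pointing down it reaches from about 400 to 900 mm from the base axis. Payload 5.5 kg.
Tool frame: the origin (TCP) lies midway between the tips of the shut fingers; the grasp point (between the pads) lies 19 mm behind it; z points along the fingers, y is the line along which they close (so a half turn about z gives the same grasp; the last joint's range is limited). The gripper opens to 85 mm and grips with 20 to 120 N. Pads are 22 mm wide; open, the fingers measure 114 mm over their backs; the gripper's body (76 mm by 85 mm) begins 54 mm behind the grasp point. The pads swing forward as they close: fully open they stand 13 mm farther back than shut.
Start: joints at [1.393, 0.501, -0.427, 1.55, 0.221, 1.138, -0.21], TCP at [277.363, -587.852, 231.31] pointing down, gripper open.
Joint ranges: [-2.88, 2.88], [-0.31, 2.03], [-1.54, 1.56], [0.2, 2.42], [-1.41, 4.55], [0.19, 2.02], [-2.57, 2.57]. Speed limits (rad/s): [2.57, 2.57, 3.14, 3.14, 3.14, 3.14, 3.14].

### API

Orientations are given as a rotation vector (axis times angle).
In Python, from workcell import manip gives the robot as it stands. The module is installed in compiled form; this text tells all that it offers.
- The arm moves only by the tool jog_arm, never from a script. Its argument "plan" is a list that holds one entry, the list of rows, each a list of 4 numbers: the shift along the tool's x, y, z in mm, then the turn about the tool's z in degrees. A call has 1 to 12 rows; each row shifts and turns the commanded pose from where the row before left it, along the tool's axes as they then stand; what a row does not reach is not made up. A row lasts 1/10 s, in which the tool goes at most 50 mm and 8.59 degrees, less where a joint would pass 70% of its speed; a pose out of reach is approached as far as the arm can. A call is refused whole if a number of a shift passes 50 or a number of a turn 8.59, either way. A call with a gripper value outside its range is refused whole. "jaw" is the closure, from 0 (fully open) to 1 (shut), set as the call begins (left out, the last holds). The fingers move at their own pace and stop on an object; "newtons" is the grip in N (left out, the last holds). Time passes only in rows, so rows that do not move let the fingers close. It gives the time, the measured TCP pose, the force, the opening and the grip force at its end, in the units of the state.
- manip.get_obs(): the state, without advancing time (a new reading comes with each control period).
- manip.snapshot(name): name is "scene" or "top" or "wrist"; returns the picture (420x560x3 uint8, blue, green, red); there is no depth.
- manip.camera_params(name): a dict with "vfov" (degrees; the focal length in pixels is half the picture's height over the tangent of half this angle, whatever the lens; pixels are square), "cx", "cy" (the principal point, pixels), "T" (4x4, takes a point from camera to world coordinates). Camera axes: x right, y down, z forward; pixel columns grow to the right and rows downward; lengths in mm; the calibration is good to about 2 mm. A picture is of the moment at which its call begins: read the wrist's pose just before it. camera_params takes no time and is no camera call; for the wrist camera it gives the pose at the moment of the call.
- manip.finish_job(): hands the job in; it is judged then, once.
The state is a dict: "time": time; "qpos": joint angles; "qvel": joint speeds; "joint_efforts": joint torques, N m; "eef_pos": TCP position; "tool_rot": TCP orientation; "wrist_force": force on the tool from outside, world axes, zero at the start; "ft_torque": the same for the moment, N m; "grip_width": opening from 0.0 (shut) to 1.0 (fully open); "grip_force": force on a finger pad.
Only numpy, scipy, OpenCV 4.12 (cv2) and the standard library are available. Lean on these libraries where they do the work, as an engineer would, in place of code of your own. Each camera call takes 0.05 s, during which the arm holds its last target. There are 200 camera calls.

## Working session

There is one attempt and no reset: what is moved stays moved. The work goes in short steps, Python scripts to look and compute and a tool call to move; the robot and the scene stay as the last step left them, time stands still between calls to the robot, and variables do not carry over. Pictures are saved under pics/ and viewed, at most 10 in all, crops included, and the job is handed in when it is done.

Besides the shell and the picture viewer there is one more tool, called by a JSON object that holds its "name" and its "arguments", one argument or row to a line. jog_arm: Moves the arm, as the interface text tells. Its arguments: {"type":"object","properties":{"plan":{"type":"array","items":{"type":"array","items":{"type":"array","items":{"type":"number"}}}},"jaw":{"type":"number"},"newtons":{"type":"number"}},"required":["plan"]}

```bash
mkdir -p pics
cat > h.py <<'E'
from workcell import manip
import numpy as np, cv2
from scipy.spatial.transform import Rotation as R
def f(c): return 210/np.tan(np.radians(c['vfov'])/2)
def ray(c,u,v,z):
    T=np.array(c['T']); d=T[:3,:3]@np.array([(u-c['cx'])/f(c),(v-c['cy'])/f(c),1]); o=T[:3,3]
    return o+d*(z-o[2])/d[2]
def proj(c,p):
    T=np.array(c['T']); q=T[:3,:3].T@(np.array(p,float)-T[:3,3]); return q[:2]/q[2]*f(c)+[c['cx'],c['cy']]
E
python3 - <<'E'
from h import *
for n in ("top","scene"):
    c=manip.camera_params(n); print(n,{k:np.round(v,3).tolist() for k,v in c.items()})
    cv2.imwrite(f'pics/{n}0.png',manip.snapshot(n))
o=manip.get_obs(); print(o)
E
```

```text
top {'vfov': 57.443, 'cx': 282.303, 'cy': 211.939, 'T': [[0.009, -0.99, 0.144, 498.608], [-0.999, -0.013, -0.029, -10.551], [0.031, -0.143, -0.989, 927.037], [0.0, 0.0, 0.0, 1.0]]}
scene {'vfov': 52.178, 'cx': 279.224, 'cy': 213.124, 'T': [[0.709, 0.441, -0.551, 1076.329], [0.705, -0.422, 0.569, -501.061], [0.019, -0.792, -0.611, 598.933], [0.0, 0.0, 0.0, 1.0]]}
{'time': 0.1, 'qpos': array([ 1.39321151,  0.50176077, -0.42677548,  1.55131861,  0.22078176,
        1.13833909, -0.21033372]), 'qvel': array([ 6.15973879e-06, -3.59695730e-03,  1.80337647e-03, -3.16904140e-03,
        1.71692060e-03, -7.71799304e-04, -3.86823617e-04]), 'joint_efforts': array([-1.15884788e-02, -5.70811272e+01, -5.83900720e+00, -2.81749105e+01,
        1.04457879e-02,  5.44272552e-03,  7.10412934e-06]), 'eef_pos': array([ 277.00404598, -587.32931089,  230.36723487]), 'tool_rot': array([-3.06390561e+00, -6.86368760e-01,  5.20019685e-04]), 'wrist_force': array([ 0.39362374, -0.14895057, -0.18629319]), 'ft_torque': array([ 0.00063881, -0.02264881, -0.04627547]), 'grip_force': 0.0, 'grip_width': 1.0013997493705034}
```

View pics/top0.png

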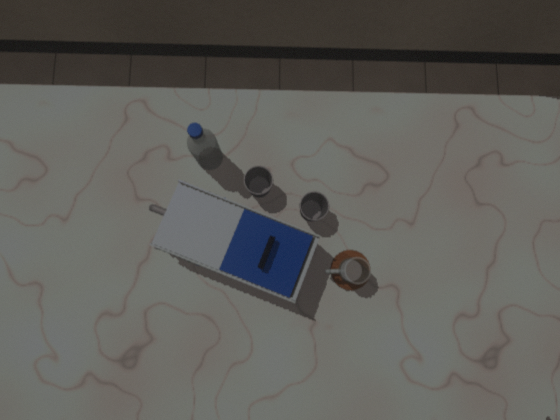

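View pics/scene0.png

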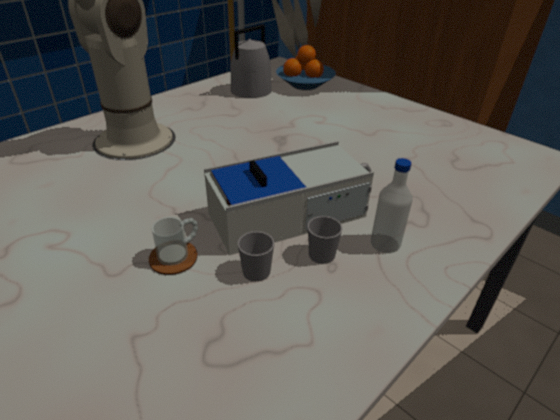

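The top view shows the blue cover around (268,252), its black handle at (268,254), and the white housing to the left with the spout at (157,210). The bottle is at (205,150), the cups at (259,181) and (314,206), and the creamer at (355,270). Next I fit the plate outline.

Run:
```python
from h import *
c=manip.camera_params("top"); im=cv2.imread('pics/top0.png').astype(int)
b,g,r=im[...,0],im[...,1],im[...,2]
m=((b>r+40)&(b>60)).astype(np.uint8); m[:180]=0
cn=max(cv2.findContours(m,cv2.RETR_EXTERNAL,cv2.CHAIN_APPROX_NONE)[0],key=cv2.contourArea)
P=np.array([ray(c,u,v,117)[:2] for u,v in cn[:,0]],np.float32)
rc=cv2.minAreaRect(P); print('plate',rc, cv2.boxPoints(rc).tolist())
hull=np.zeros_like(m); cv2.fillPoly(hull,[cn],1); hull=cv2.erode(hull,np.ones((9,9)))
d=(hull>0)&(m==0); v,u=np.nonzero(d); print(len(u),u.mean(),v.mean())
H=np.array([ray(c,*q,135)[:2] for q in zip(u,v)],np.float32); print('handle',cv2.minAreaRect(H))
for n,p,z in (('spout',(152,208),90),('housing corner+',(181,186),110),('corner-',(156,238),110),('rail end',(318,240),120),('rail end2',(299,299),120),('cupa',(259,172),75),('cupb',(314,197),75),('cream',(355,267),83),('bottle',(195,130),200)): print(n,ray(c,*p,z).round())
```

```text
plate ((530.4306640625, -1.3114776611328125), (156.70803833007812, 135.62109375), 68.99629211425781) [[439.0413513183594, -50.154212951660156], [565.6514282226562, -98.76465606689453], [621.8199462890625, 47.53125762939453], [495.20989990234375, 96.1417007446289]]
413 268.2227602905569 254.38983050847457
handle ((526.3008422851562, -6.501298904418945), (25.173656463623047, 74.71675872802734), 68.99327850341797)
spout [625. 250.  90.]
housing corner+ [671. 185. 110.]
corner- [558. 232. 110.]
rail end [ 557. -110.  120.]
rail end2 [435. -70. 120.]
cupa [714.  18.  75.]
cupb [ 657. -107.   75.]
cream [ 501. -196.   83.]
bottle [765. 141. 200.]
```

{"name": "jog_arm", "arguments": {
  "plan": [
    [[0, -10, 0, 7.7], [0, -10, 0, 7.7], [0, -10, 0, 7.7], [0, -10, 0, 7.7], [0, -10, 0, 7.7], [0, -10, 0, 7.7], [0, -40, 0, 0], [0, -40, 0, 0], [0, -40, 0, 0], [0, -40, 0, 0], [0, -40, 0, 0], [0, -30, 0, 0]]
  ],
  "jaw": 0,
  "newtons": 40
}}

```text
time: 1.3
eef_pos: [354.0, -312.1, 231.1]
tool_rot: [-3.089, 0.568, 0.001]
wrist_force: [0.0, 0.4, 0.3]
grip_width: 0.999
grip_force: 0.0
```

```bash
cat >> h.py <<'E'
def rel(x,y,z):
    o=manip.get_obs(); M=R.from_rotvec(o['tool_rot']).as_matrix()
    print('t',o['time'],'tcp',o['eef_pos'].round(1),'a',np.degrees(np.arctan2(M[1,0],M[0,0])).round(2),'tilt',M[:,2].round(3),'rel',(M.T@(np.array([x,y,z])-o['eef_pos'])).round(1),'F',o['wrist_force'].round(1),'g',round(o['grip_width'],3),round(o['grip_force'],1),'q',o['qpos'].round(2))
E
python3 -c "
from h import *
rel(530,-1,230)"
```

```text
t 1.3 tcp [ 354.  -312.1  231.1] a -20.83 tilt [-0.     0.001 -1.   ] rel [  53.9 -353.4    1.3] F [0.  0.4 0.3] g 0.999 0.0 q [ 1.04  0.17 -0.42  1.98  0.08  1.   -1.35]
```

{"name": "jog_arm", "arguments": {
  "plan": [
    [[6, -39, 0, 0], [6, -39, 0, 0], [6, -39, 0, 0], [6, -39, 0, 0], [6, -39, 0, 0], [6, -39, 0, 0], [6, -39, 0, 0], [6, -39, 0, 0], [6, -39, 0, 0], [0, 0, 0, 0]]
  ]
}}

```text
time: 2.3
eef_pos: [531.1, 0.3, 231.6]
tool_rot: [-3.087, 0.557, -0.002]
wrist_force: [-0.1, 1.6, 0.1]
grip_width: 1.001
grip_force: 0.0
```

Run:
```python
from h import *
rel(530,-1,230)
c=manip.camera_params("wrist"); im=manip.snapshot("wrist")
print(proj(c,(530,-1,141)),proj(c,(530,-1,117)))
cv2.imwrite('pics/w1.png',im)
```

```text
t 2.3 tcp [5.311e+02 3.000e-01 2.316e+02] a -20.46 tilt [ 0.002  0.004 -1.   ] rel [-0.5  1.6  1.6] F [-0.1  1.6  0.1] g 1.001 0.0 q [ 0.49  0.32 -0.64  1.85  0.21  1.05 -2.17]
[275.53851481 216.32187389] [275.56880897 207.28215574]
```

View pics/w1.png

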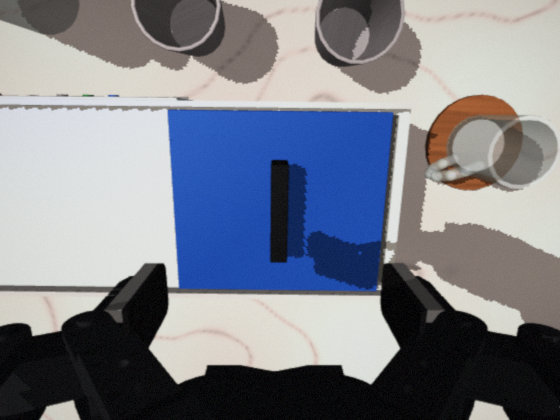

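The wrist view shows the handle spanning (280,160)-(279,262), about midway between the fingers. The creamer is at the right (490,150), clear of the purifier. I'll measure it precisely.

Run:
```python
from h import *
c=manip.camera_params("wrist"); im=cv2.imread('pics/w1.png').astype(int)
b,r=im[...,0],im[...,2]
d=(im.max(2)<25).astype(np.uint8); d[:150]=0;d[275:]=0;d[:,:262]=0;d[:,300:]=0
cn=max(cv2.findContours(d,cv2.RETR_EXTERNAL,cv2.CHAIN_APPROX_NONE)[0],key=cv2.contourArea)
rr=cv2.minAreaRect(np.array([ray(c,u,v,141)[:2] for u,v in cn[:,0]],np.float32)); print('handle',rr)
for p,z in (((169,111),117),((178,289),117),((393,112),117),((380,290),117),((410,110),120),((395,293),120)): print(p,ray(c,*p,z).round(1))
rel(*rr[0],124)
```

```text
handle ((530.187744140625, -7.565122604370117), (10.347185134887695, 70.34302520751953), 68.74885559082031)
(169, 111) [619.4  40.6 117. ]
(178, 289) [492.9  91.6 117. ]
(393, 112) [ 564.2 -104.7  117. ]
(380, 290) [435.9 -58.4 117. ]
(410, 110) [ 561.7 -115.1  120. ]
(395, 293) [431.1 -68.3 120. ]
t 2.35 tcp [529.8  -2.9 231.1] a -20.61 tilt [-0.     0.002 -1.   ] rel [  2.    4.4 107.1] F [-1.1  0.   0.2] g 0.999 0.0 q [ 0.49  0.32 -0.64  1.85  0.21  1.05 -2.16]
```

{"name": "jog_arm", "arguments": {
  "plan": [
    [[2, 4, 25, 0.5], [0, 0, 25, 0], [0, 0, 22, 0], [0, 0, 20, 0], [0, 0, 14, 0], [0, 0, 0, 0]]
  ]
}}

```text
time: 2.95
eef_pos: [527.8, -12.1, 123.3]
tool_rot: [3.085, -0.586, -0.007]
wrist_force: [1.1, 0.4, -0.7]
grip_width: 1.002
grip_force: 0.0
```

{"name": "jog_arm", "arguments": {
  "plan": [
    [[0, 0, 0, 0], [0, 0, 0, 0], [0, 0, 0, 0], [0, 0, 0, 0], [0, 0, 0, 0], [0, 0, 0, 0]]
  ],
  "jaw": 1
}}

```text
time: 3.55
eef_pos: [530.5, -10.3, 126.2]
tool_rot: [-3.086, 0.583, -0.003]
wrist_force: [-1.4, 1.1, 5.0]
grip_width: 0.126
grip_force: 41.6
```

{"name": "jog_arm", "arguments": {
  "plan": [
    [[0, -8, 0, 0], [0, -14, 0, 0], [0, -14, 0, 0], [0, -14, 0, 0], [0, -14, 0, 0], [0, -14, 0, 0], [0, -14, 0, 0], [0, -14, 0, 0], [0, -14, 0, 0], [0, -10, 0, 0], [0, 0, 0, 0], [0, 0, 0, 0]]
  ]
}}

```text
time: 4.75
eef_pos: [577.7, 111.6, 126.2]
tool_rot: [-3.086, 0.582, -0.002]
wrist_force: [-1.5, 2.3, 6.6]
grip_width: 0.129
grip_force: 41.8
```

{"name": "jog_arm", "arguments": {
  "plan": [
    [[0, -6, 0, 0], [0, -6, 0, 0], [0, -6, 0, 0], [0, 0, 0, 0], [0, 0, 0, 0]]
  ]
}}

```text
time: 5.25
eef_pos: [584.0, 128.0, 126.2]
tool_rot: [-3.086, 0.583, -0.001]
wrist_force: [-1.9, 3.4, 6.6]
grip_width: 0.125
grip_force: 41.8
```

{"name": "jog_arm", "arguments": {
  "plan": [
    [[0, -4, 0, 0], [0, -4, 0, 0], [0, 0, 0, 0], [0, 0, 0, 0]]
  ]
}}

```text
time: 5.65
eef_pos: [585.4, 131.7, 126.1]
tool_rot: [3.082, -0.585, -0.003]
wrist_force: [-7.7, -5.3, 13.7]
grip_width: 0.127
grip_force: 42.8
```

{"name": "jog_arm", "arguments": {
  "plan": [
    [[0, 0, 0, 0], [0, 0, 0, 0], [0, 0, 0, 0], [0, 0, 0, 0], [0, 0, -25, 0], [0, 0, -35, 0], [0, 0, -40, 0], [0, 30, -20, 0], [0, 35, 0, 0], [0, 35, 0, 0], [0, 35, 0, 0], [0, 20, 0, 0]]
  ],
  "jaw": 0
}}

```text
time: 6.85
eef_pos: [529.0, -13.2, 245.1]
tool_rot: [3.084, -0.589, -0.001]
wrist_force: [0.1, -0.3, 0.4]
grip_width: 1.002
grip_force: 0.0
```

{"name": "jog_arm", "arguments": {
  "plan": [
    [[-30, 0, 0, 0], [0, 0, 0, 0], [0, 0, 0, 0], [0, 0, 0, 0]]
  ]
}}

```text
time: 7.25
eef_pos: [503.0, 1.1, 245.6]
tool_rot: [-3.087, 0.584, -0.002]
wrist_force: [0.1, -0.7, -0.8]
grip_width: 1.002
grip_force: 0.0
```

Run:
```python
from h import *
rel(529.3,-12.8,240)
c=manip.camera_params("wrist"); im=manip.snapshot("wrist")
for p in ((515.5,-48.2,107),(543,22.6,107)): print(proj(c,p))
cv2.imwrite('pics/w2.png',im)
```

```text
t 7.25 tcp [503.    1.1 245.6] a -21.42 tilt [ 0.001  0.    -1.   ] rel [29.5  3.4  5.6] F [ 0.1 -0.7 -0.8] g 1.002 0.0 q [ 0.47  0.24 -0.6   1.89  0.15  1.06 -2.14]
[325.39579752 162.69968939]
[229.13030233 162.91305672]
```

View pics/w2.png

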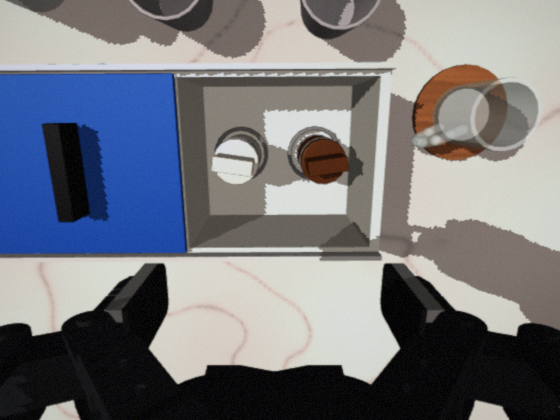

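The cover is fully open. The brown used filter is in the outer (-y) seat with its tab at about (327,162), and the white one is at (237,162). I'll zoom in for the tab angle.

Run:
```python
import cv2
im=cv2.imread('pics/w2.png')[115:200,200:370]
cv2.imwrite('pics/w2z.png',cv2.convertScaleAbs(cv2.resize(im,None,fx=4.5,fy=4.5,interpolation=cv2.INTER_CUBIC),alpha=1.6))
```

```text
(no output)
```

View pics/w2z.png

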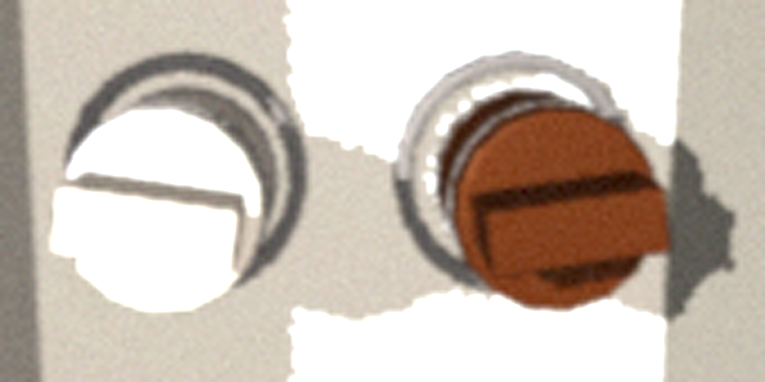

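Run:
```python
from h import *
c=manip.camera_params("wrist")
Q=np.array([ray(c,200+x/4.5,115+y/4.5,107)[:2] for x,y in ((488,212),(664,185),(668,250),(495,275))])
print(Q.round(1),Q.mean(0)); 
for i,j in ((0,1),(3,2),(0,3),(1,2)): d=Q[j]-Q[i]; print(np.linalg.norm(d),np.degrees(np.arctan2(d[1],d[0])))
m=Q.mean(0); rel(m[0],m[1],85)
```

```text
[[520.8 -35.8]
 [514.1 -66. ]
 [503.  -63.1]
 [509.9 -33.2]] [511.92236241 -49.54342191]
30.92701319777649 -102.59948488457702
30.691016056002198 -103.01307792691898
11.254690814456588 166.39968377842445
11.482698131144758 165.23753670976276
t 7.3 tcp [503.1   1.1 245.5] a -21.43 tilt [ 0.001  0.    -1.   ] rel [ 26.6  44.  160.4] F [0.1 0.3 1.1] g 1.0 0.0 q [ 0.47  0.24 -0.6   1.89  0.15  1.06 -2.14]
```

{"name": "jog_arm", "arguments": {
  "plan": [
    [[13, 22, 0, 0], [14, 22, 0, 0], [0, 0, 0, -8.2], [0, 0, 0, -8.2], [0, 0, 0, -8.2], [0, 0, 0, -8.2], [0, 0, 0, -8.2], [0, 0, 0, -8.2], [0, 0, 0, -8.2], [0, 0, 0, -8.2]]
  ],
  "jaw": 0.45,
  "newtons": 60
}}

```text
time: 8.3
eef_pos: [512.0, -49.7, 245.2]
tool_rot: [-2.907, -1.19, -0.001]
wrist_force: [0.5, 0.1, -0.0]
grip_width: 0.55
grip_force: 0.0
```

{"name": "jog_arm", "arguments": {
  "plan": [
    [[0, 0, 10, -8.2], [0, 0, 15, -8.2], [0, 0, 15, -8.2], [0, 0, 10, -8.2], [0, 0, 0, 0], [0, 0, 0, 0]]
  ]
}}

```text
time: 8.9
eef_pos: [511.7, -49.6, 195.3]
tool_rot: [-2.462, -1.95, -0.001]
wrist_force: [-0.7, -0.9, 1.1]
grip_width: 0.547
grip_force: 0.0
```

Run:
```python
from h import *
c=manip.camera_params("wrist"); rel(512,-49.5,85)
for dz in (107,): print(proj(c,(512,-49.5,dz)))
im=manip.snapshot("wrist")
cv2.imwrite('pics/w3.png',im)
```

```text
t 8.9 tcp [511.7 -49.6 195.3] a 76.74 tilt [-0.     0.001 -1.   ] rel [1.000e-01 2.000e-01 1.103e+02] F [-0.7 -0.9  1.1] g 0.547 0.0 q [ 0.74  0.38 -0.84  1.91  0.34  0.99 -0.49]
[272.25194853 212.78243467]
```

View pics/w3.png

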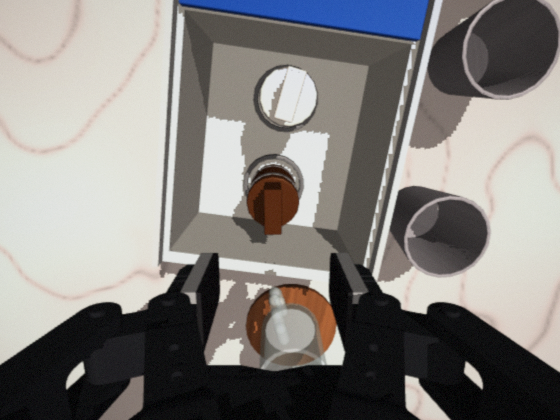

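The tab at (273,209) matches the prediction and is centred between the fingers, with its angle aligned. I'll descend and grip.

{"name": "jog_arm", "arguments": {
  "plan": [
    [[0, 0, 25, -0.5], [0, 0, 25, 0], [0, 0, 25, 0], [0, 0, 20, 0], [0, 0, 14, 0], [0, 0, 0, 0], [0, 0, 0, 0]]
  ]
}}

```text
time: 9.65
eef_pos: [511.9, -49.6, 87.0]
tool_rot: [2.451, 1.965, 0.001]
wrist_force: [-0.2, -0.5, 0.8]
grip_width: 0.557
grip_force: 0.0
```

{"name": "jog_arm", "arguments": {
  "plan": [
    [[0, 0, 0, 0], [0, 0, 0, 0], [0, 0, 0, 0], [0, 0, 0, 0], [0, 0, 0, 0], [0, 0, 0, 0]]
  ],
  "jaw": 1
}}

```text
time: 10.25
eef_pos: [511.7, -49.9, 87.3]
tool_rot: [2.45, 1.965, 0.001]
wrist_force: [-1.7, -0.2, 5.9]
grip_width: 0.123
grip_force: 59.3
```

{"name": "jog_arm", "arguments": {
  "plan": [
    [[0, 0, -5, 0], [0, 0, -10, 0], [0, 0, -15, 0], [0, 0, -20, 0], [0, 0, -25, 0], [0, 0, -25, 0], [0, 0, -25, 0], [0, 0, -25, 0], [0, 0, -20, 0], [0, 0, -15, 0], [0, 0, -10, 0], [0, 0, -5, 0]]
  ]
}}

```text
time: 11.45
eef_pos: [511.4, -49.8, 287.3]
tool_rot: [2.45, 1.965, 0.001]
wrist_force: [-0.1, 0.5, -1.3]
grip_width: 0.12
grip_force: 58.5
```

{"name": "jog_arm", "arguments": {
  "plan": [
    [[5, 0, 0, 0], [8, 0, 0, 0], [8, 0, 0, 0], [5, 0, 0, 0], [0, 0, 0, 0], [0, 0, 0, 0], [0, 0, 0, 0], [0, 0, 0, 0], [0, 0, 0, 0], [0, 0, 0, 0], [0, 0, 0, 0], [0, 0, 0, 0]]
  ]
}}

```text
time: 12.65
eef_pos: [516.9, -24.5, 286.3]
tool_rot: [2.451, 1.965, 0.0]
wrist_force: [1.1, -0.7, -0.9]
grip_width: 0.124
grip_force: 58.5
```

Run:
```python
from h import *
rel(529,-13,287)
a=manip.snapshot("scene"); w=manip.snapshot("wrist")
cv2.imwrite('pics/end.png',cv2.resize(np.hstack([a,w]),(800,300)))
rel(529,-13,287)
```

```text
t 12.65 tcp [516.9 -24.5 286.3] a 77.45 tilt [ 0. -0. -1.] rel [13.8  9.3 -0.7] F [ 1.1 -0.7 -0.9] g 0.124 58.5 q [ 0.76  0.29 -0.91  1.8   0.24  1.17 -0.44]
t 12.75 tcp [516.9 -24.4 286.3] a 77.45 tilt [ 0. -0. -1.] rel [13.8  9.3 -0.7] F [ 0.3  0.3 -0.5] g 0.128 58.5 q [ 0.76  0.29 -0.91  1.8   0.24  1.17 -0.44]
```

View pics/end.png

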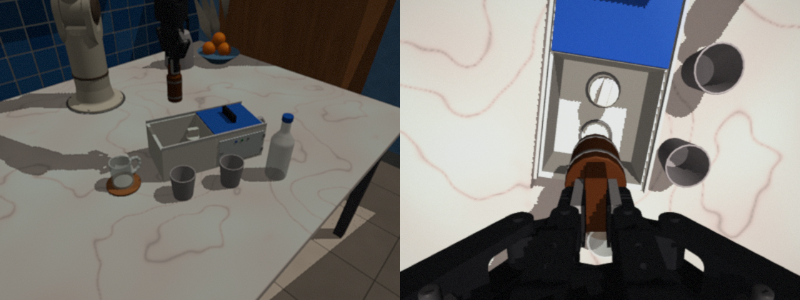

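The scene view shows the brown filter held upright at (174,88) above the open bay, with the cover open, the white filter seated and the bystanders in place.

```bash
python3 -c "
from workcell import manip
print(manip.finish_job())"
```

```text
the job is handed in; nothing more can be done
None
```

The job is handed in, with no verdict returned: the cover is at its stop, the used filter is held upright and still about 10 cm above the open bay, the fresh filter is in its seat, and the cups, creamer and bottle look undisturbed in the last pictures.

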